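Sort cultures into their carriers for the incubator

ROBOT

A 7-joint arm with a two-finger parallel gripper is mounted at the origin on the work surface. World frame = base frame: x ahead of the robot, y to its left, z up, the work surface at z = 0. Lengths are in m, angles in degrees, forces in N, time in s.
With the tool pointing down it reaches from about 0.425 to 0.875 m from the base axis. Payload 4.7 kg.
Tool frame: the origin (TCP) lies at the very end of the fingers, on their centre line; the grasp point (between the pads) lies 19 mm behind it; z points along the fingers, y is the line along which they close (so a half turn about z gives the same grasp; the last joint's range is limited). The gripper opens to 87 mm and grips with 3 to 60 N. Pads are 19 mm wide; open, the fingers measure 117 mm over their backs; the gripper's body (75 mm by 190 mm) begins 51 mm behind the grasp point.
Start: joints at [-76.427, 18.392, -4.016, 83.108, 1.295, 78.541, -3.26], TCP at [0.144, 0.634, 0.223] pointing down, gripper open.
Joint ranges: [-163.93, 163.93], [-17.29, 119.83], [-79.2, 71.16], [3.27, 140.29], [-89.18, 269.18], [5.43, 117.66], [-154.24, 154.24]. Speed limits (degrees/s): [147.25, 147.25, 180, 180, 180, 180, 180].

INTERFACE

Orientations are given as [roll, pitch, yaw] about the fixed x, y, z axes, in that order (R = Rz(yaw) Ry(pitch) Rx(roll)).
In Python, from cell import get_obs, eyes, env gives the robot as it stands.
- The arm moves only by the tool servo_tool, never from a script. Its argument "series" is a list that holds one entry, the list of rows, each a list of 7 numbers: the shift along the tool's x, y, z in units of 300 mm (1.0 is 300 mm), then the turn, a rotation vector about the tool's x, y, z in units of pi rad (1.0 is pi rad), then the opening, from 0 (shut) to 1 (fully open). In form: [[[tx, ty, tz, wx, wy, wz, gripper], ...]]. A call has 1 to 12 rows; each row is the pose to reach, as a shift and turn from the pose commanded when the call began, along the tool's axes at that moment, turning the shorter way round; what a row does not reach only later rows make up. A row lasts 1/12 s, in which the tool goes at most 41.7 mm and 7.16 degrees, less where a joint would pass 70% of its speed; a pose out of reach is approached as far as the arm can. A call with a number of a shift or a turn outside -1 to 1 is refused whole. A call with a gripper value outside its range is refused whole. The fingers move at their own pace and stop on an object; "grip_force" is the grip in N (left out, the last holds). Time passes only in rows, so rows that repeat a pose let the fingers close. It gives the time, the measured TCP pose, the force, the opening and the grip force at its end, in the units of the state.
- get_obs(): the state, without advancing time (a new reading comes with each control period).
- eyes.read_camera(name): name is "side" or "top"; returns a dict with "frame" (400x640x3 uint8, red, green, blue), "depth" (400x640 float32, m along the optical axis (not along the pixel's ray), 0 where there is no reading), "fx", "fy", "cx", "cy" (pixels), "origin" and "rotation" of the camera in the world. Camera axes: x right, y down, z forward; pixel columns grow to the right and rows downward; lengths in m; the calibration is good to about 2 mm. A picture is of the moment at which its call begins.
- env.sign_off(): hands the job in; it is judged then, once.
The state is a dict: "time_s": time; "qpos": joint angles; "joint_velocities": joint speeds; "effort": joint torques, N m; "tool_pos": TCP position; "tool_rot": TCP orientation; "force": force on the tool from outside, world axes, zero at the start; "wrist_torque": the same for the moment, N m; "grip_width": finger opening in m; "grasp_force": force on a finger pad.
Only numpy, scipy, OpenCV 4.12 (cv2) and the standard library are available. Lean on these libraries where they do the work, as an engineer would, in place of code of your own. Each camera call takes 0.05 s, during which the arm holds its last target. There are 200 camera calls.

TASK

Sort the five cultures on the bench into their carriers for the incubator: the two Petri dishes lie side by side, flat, inside the shallow steel tray, the two small black-capped bottles stand in the two-cell white rack, one in each cell, and the plugged conical flask stands inside the square aluminium bin. Set each one down gently the right way up, without dropping it or knocking it over, and leave the empty glass beaker where it stands.

Things in the scene. Friction and masses are not known exactly. Their poses are not given: they have to be found in the camera images.
- dish_a: closed round Petri dish, 60 mm diameter, 16 mm high, clear plastic over a pale tan agar disc with white spots, lying flat on the bench; one of two alike. Origin at the centre of its underside, z up. 35 g.
- dish_b: closed round Petri dish, 60 mm diameter, 16 mm high, clear plastic over a pale tan agar disc with white spots, lying flat on the bench; one of two alike. Origin at the centre of its underside, z up. 35 g.
- bottle_a: small clear glass culture bottle, 28 mm diameter, 85 mm high, standing, amber agar below, black screw cap (27 mm diameter, the top 19 mm); one of two alike. Origin at the centre of its underside, z up. 60 g.
- bottle_b: small clear glass culture bottle, 28 mm diameter, 85 mm high, standing, amber agar below, black screw cap (27 mm diameter, the top 19 mm); one of two alike. Origin at the centre of its underside, z up. 60 g.
- flask: conical glass flask, standing: base 52 mm diameter (up to 8 mm high), cone narrowing to a straight neck 23 mm in diameter from 54 to 78 mm above the base, thin 26 mm rim (look only) at 80 mm, white plug (up to 24 mm wide) on top to 96 mm. Amber agar in the bottom. Origin at the centre of its underside, z up. 80 g.
- dish_tray: shallow open steel tray, fixed, for the dishes: 120 mm along its x by 170 mm along its y outside, walls and floor 3 mm thick, rim 8 mm above the bench. Origin at the centre of its underside. Two dishes fit side by side along y, centred at y = +40 and -40 mm.
- bottle_rack: white plastic rack, fixed, for the bottles: 54 mm along its x by 104 mm along its y outside, 40 mm high, walls and floor 4 mm thick, open on top, one divider making two square cells of 46 mm inside, centred at y = +25 and -25 mm. Origin at the centre of its underside.
- flask_bin: square open aluminium bin, fixed, for the flask: 100 by 100 mm outside, 25 mm high, walls and floor 4 mm thick. Origin at the centre of its underside.
- beaker: empty glass beaker standing among the things, 46 mm diameter at the rim, 60 mm high, loose; not to be disturbed. Origin at the centre of its underside.
There are look-alikes about, which are no part of the job. Several things have the shape of the flask_bin; the one meant has the colours described above.

How it is judged (in metres and radians):
At the end, for the whole second after the job is handed in: Both dishes lie flat on the tray's floor inside its rim, one bottle stands upright on the floor of each rack cell, the flask stands upright on the bin's floor inside its walls; all at rest (under 20 mm/s), and the beaker stands within 20 mm of where it was (x of dish_a in the frame of dish_tray between -0.03 and 0.03 m and y of dish_a in the frame of dish_tray between -0.055 and 0.055 m and z of each of dish_a, dish_b in the frame of dish_tray below 0.007 m and angle between each of dish_a, dish_b, flask's own z axis and vertical below 0.1 rad and linear speed of each of dish_a, dish_b, bottle_a, bottle_b, flask below 0.02 m/s and x of dish_b in the frame of dish_tray between -0.03 and 0.03 m and y of dish_b in the frame of dish_tray between -0.055 and 0.055 m and x of bottle_a in the frame of bottle_rack between -0.013 and 0.013 m and y of bottle_a in the frame of bottle_rack between -0.04 and 0.04 m and z of each of bottle_a, bottle_b in the frame of bottle_rack below 0.009 m and angle between each of bottle_a, bottle_b, beaker's own z axis and vertical below 0.2 rad and x of bottle_b in the frame of bottle_rack between -0.013 and 0.013 m and y of bottle_b in the frame of bottle_rack between -0.04 and 0.04 m and x of flask in the frame of flask_bin between -0.024 and 0.024 m and y of flask in the frame of flask_bin between -0.024 and 0.024 m and z of flask in the frame of flask_bin below 0.009 m and distance of beaker from where it was at the start of the episode below 0.02 m); the robot touches nothing.
It fails at once if a culture falls or is thrown: out of the fingers it moves faster than 0.7 m/s (a drop of 25 mm) ((contact force between the fingers and dish_a below 0.05 N and linear speed of dish_a above 0.7 m/s) or (contact force between the fingers and dish_b below 0.05 N and linear speed of dish_b above 0.7 m/s) or (contact force between the fingers and bottle_a below 0.05 N and linear speed of bottle_a above 0.7 m/s) or (contact force between the fingers and bottle_b below 0.05 N and linear speed of bottle_b above 0.7 m/s) or (contact force between the fingers and flask below 0.05 N and linear speed of flask above 0.7 m/s)).
It fails at once if a culture is knocked over (tilted more than 1 rad) (angle between any of dish_a, dish_b, bottle_a, bottle_b, flask's own z axis and vertical above 1 rad).
It fails at once if the beaker is pushed more than 30 mm or tipped over (distance of beaker from where it was at the start of the episode above 0.03 m or angle between beaker's own z axis and vertical above 0.6 rad).
It also fails if it takes over 112 s, if anything falls off the work surface, if the arm or the gripper's body presses on something with over 40 N, if the wrist force passes 120 N, or if a joint passes its speed limit or range.

## Working session

There is one attempt and no reset: what is moved stays moved. The work goes in short steps, Python scripts to look and compute and a tool call to move; the robot and the scene stay as the last step left them, time stands still between calls to the robot, and variables do not carry over. Pictures are saved under pics/ and viewed, at most 14 in all, crops included, and the job is handed in when it is done.

Besides the shell and the picture viewer there is one more tool, called after "Request:" by a JSON object that holds its "op" and its "data". servo_tool: Moves the arm, as the interface text tells. Shifts and turns lie within -1 to 1; 1 stands for 300 mm of shift or pi rad of turn. Its arguments: {"type":"object","properties":{"series":{"type":"array"},"grip_force":{"type":"number"}},"required":["series"]}

```bash
ls; mkdir -p pics; python3 - <<'E'
from cell import get_obs, eyes, env
import cv2,numpy as np
print(get_obs())
for n in("top","side"):
    c=eyes.read_camera(n); cv2.imwrite(f"pics/{n}0.png",c["frame"][...,::-1]); np.savez(f"{n}0.npz",**c)
    print(n,c["fx"],c["fy"],c["cx"],c["cy"],c["origin"],c["rotation"])
E
```

```text
pics
{'time_s': 0.0, 'qpos': array([-76.42714537,  18.43938421,  -4.01481002,  83.1744328 ,
         1.29590865,  78.53941263,  -3.25910117]), 'joint_velocities': array([-0.06943796, -0.12028704,  0.02235796, -0.01930294,  0.02880701,
       -0.03681683,  0.03182748]), 'effort': array([-3.11277090e-04, -4.91296148e+01, -4.03993204e-01, -3.12523520e+01,
       -6.39570644e-02,  4.36169305e-02,  1.59606743e-04]), 'tool_pos': array([0.14356202, 0.63339263, 0.22146184]), 'tool_rot': array([-1.79892058e+02,  6.77122340e-03,  1.67237287e+02]), 'force': array([-0.97720008,  0.80257269,  0.22589001]), 'wrist_torque': array([ 0.01452848,  0.02264078, -0.06223567]), 'grasp_force': 0.0, 'grip_width': 0.08694905523910378}
top 430.08847506874366 430.08847506874366 323.60564387579785 193.27653202386938 [ 3.93988461e-01 -2.03526376e-04  1.02871156e+00] [-175.91580283    0.40457501  -91.08421319]
side 501.55112053783853 501.55112053783853 317.8506616710424 206.26511338947083 [-0.07272831 -0.49315175  0.80891025] [-136.26914287    0.51791008  -46.51475552]
```

View pics/top0.png

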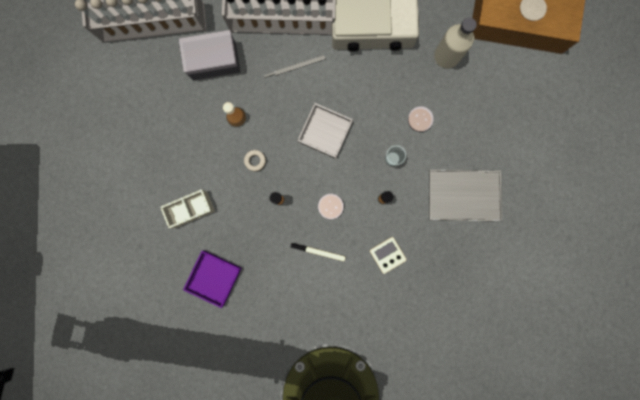

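View pics/side0.png

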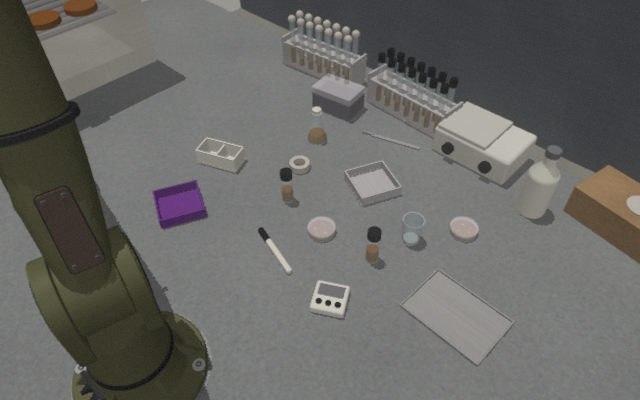

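The top view shows the dishes at (421,119) and (330,207), the bottles at (277,198) and (387,198), and the flask at (234,114). The beaker is at (396,156), the aluminium bin at (326,130), the tray at (465,195) and the rack at (188,208). The purple bin at (213,278) is a decoy.

```bash
cat > h.py <<'E'
import numpy as np,cv2
from scipy.spatial.transform import Rotation as R
def RM(r): return R.from_euler('xyz',r,degrees=True).as_matrix()
def cloud(c):
    d=c["depth"]; v,u=np.mgrid[:400,:640]
    p=np.stack([(u-c["cx"])/c["fx"]*d,(v-c["cy"])/c["fy"]*d,d],-1)
    return p@RM(c["rotation"]).T+c["origin"]
def ray(c,u,v,z):
    d=RM(c["rotation"])@np.array([(u-c["cx"])/c["fx"],(v-c["cy"])/c["fy"],1])
    return c["origin"]+d*(z-c["origin"][2])/d[2]
def proj(c,p):
    q=RM(c["rotation"]).T@(np.array(p)-c["origin"]); return c["fx"]*q[0]/q[2]+c["cx"],c["fy"]*q[1]/q[2]+c["cy"]
E
python3 - <<'E'
from h import *
out={}
for n in("top","side"):
    c=dict(np.load(f"{n}0.npz")); P=cloud(c); z=P[...,2]
    ok=c["depth"]>0
    g=ok&(abs(z)<.02); print(n,"bench z",np.median(z[g]), "noread",(~ok).sum())
    m=(ok&(z>.005)&(z<.12)&(P[...,0]>.2)&(P[...,0]<.85)&(abs(P[...,1])<.5)).astype(np.uint8)
    k,l,s,ce=cv2.connectedComponentsWithStats(m)
    for i in range(1,k):
        if s[i,4]<60: continue
        q=P[l==i]; zt=np.percentile(q[:,2],97); t=q[q[:,2]>zt-.006]
        r=cv2.minAreaRect(q[:,:2].astype(np.float32)*1000)
        print(ce[i].round(),s[i,4],"z %.3f"%zt,"topmid",t.mean(0).round(3),"rect",np.round(r[0]),np.round(r[1]),round(r[2],1))
E
```

```text
top bench z -0.00017181005636102142 noread 990
[489.  38.] 2372 z 0.117 topmid [ 0.788 -0.294  0.116] rect [ 820. -383.] [ 69. 238.] 13.4
[374.  36.] 2221 z 0.081 topmid [ 0.836 -0.091  0.079] rect [ 827. -121.] [200.  46.] 90.0
[209.  55.] 2372 z 0.069 topmid [0.797 0.269 0.066] rect [797. 269.] [ 84. 123.] 8.7
[234. 115.] 419 z 0.095 topmid [0.656 0.214 0.093] rect [654. 212.] [45. 48.] 43.9
[324. 130.] 565 z 0.027 topmid [0.617 0.001 0.024] rect [619.  -1.] [100. 106.] 64.9
[420. 119.] 500 z 0.019 topmid [ 0.641 -0.229  0.016] rect [ 640. -228.] [58. 58.] 85.3
[395. 155.] 265 z 0.061 topmid [ 0.548 -0.161  0.059] rect [ 550. -159.] [49. 44.] 30.7
[254. 160.] 260 z 0.021 topmid [0.548 0.17  0.018] rect [548. 169.] [50. 47.] 44.0
[446. 178.] 146 z 0.011 topmid [ 0.499 -0.287  0.007] rect [ 505. -297.] [ 68. 156.] 28.4
[500. 205.] 75 z 0.011 topmid [ 0.431 -0.411  0.007] rect [ 437. -409.] [13. 84.] 87.3
[186. 209.] 691 z 0.041 topmid [0.436 0.326 0.039] rect [433. 332.] [ 55. 118.] 21.5
[385. 198.] 171 z 0.088 topmid [ 0.451 -0.134  0.085] rect [ 451. -133.] [27. 26.] 43.1
[277. 199
[... 1164 characters left out ...]
[412. 227.] 597 z 0.059 topmid [ 0.548 -0.16   0.057] rect [ 547. -161.] [46. 46.] 57.8
[321. 228.] 532 z 0.017 topmid [ 0.434 -0.011  0.014] rect [435. -10.] [61. 57.] 44.0
[463. 228.] 545 z 0.017 topmid [ 0.639 -0.23   0.014] rect [ 640. -230.] [59. 60.] 32.5
[274. 250.] 316 z 0.013 topmid [0.328 0.02  0.01 ] rect [329.  23.] [135.  13.] 75.0
[372. 244.] 467 z 0.085 topmid [ 0.45  -0.135  0.083] rect [ 450. -135.] [29. 26.] 52.4
[329. 298.] 1114 z 0.020 topmid [ 0.317 -0.143  0.017] rect [ 318. -142.] [67. 65.] 29.6
[411. 310.] 82 z 0.009 topmid [ 0.405 -0.268  0.006] rect [ 402. -272.] [75. 32.] 60.3
[478. 341.] 223 z 0.009 topmid [ 0.434 -0.39   0.007] rect [ 454. -367.] [ 97. 122.] 88.0
```

```bash
python3 - <<'E'
from h import *
for n,(x0,x1,y0,y1) in(("top",(415,515,155,235)),("side",(385,530,260,370))):
    c=dict(np.load(f"{n}0.npz")); f=c["frame"].astype(np.uint8); g=cv2.cvtColor(f,cv2.COLOR_RGB2GRAY)
    s=cv2.GaussianBlur(g[y0:y1,x0:x1],(3,3),0); t,m=cv2.threshold(s,0,255,cv2.THRESH_OTSU)
    m=cv2.morphologyEx(m,cv2.MORPH_CLOSE,np.ones((5,5)))
    k=max(cv2.findContours(m,0,2)[0],key=cv2.contourArea)[:,0]+[x0,y0]
    for z in(.0,.008):
        q=np.array([ray(c,*p,z)[:2] for p in k],np.float32)*1000
        print(n,t,z,cv2.minAreaRect(q))
E
```

```text
top 136.0 0.0 ((456.77862548828125, -332.5134582519531), (167.60040283203125, 118.6724624633789), 87.79461669921875)
top 136.0 0.008 ((456.2903747558594, -329.9291687011719), (166.29705810546875, 117.74961853027344), 87.79458618164062)
side 134.0 0.0 ((460.36456298828125, -328.8499450683594), (169.4567413330078, 117.52765655517578), 88.11597442626953)
side 134.0 0.008 ((455.09234619140625, -330.4748229980469), (167.7808380126953, 116.36528778076172), 88.115966796875)
```

Request:
{"op": "servo_tool", "data": {"series": [[[0,0,0,0,0,0.04,1],[0,0,0,0,0,0.08,1],[0,0,0,0,0,0.12,1],[0,0,0,0,0,0.16,1],[0,0,0,0,0,0.2,1],[0,0,0,0,0,0.24,1],[0,0,0,0,0,0.28,1],[0,0,0,0,0,0.32,1],[0,0,0,0,0,0.36,1],[0,0,0,0,0,0.4,1],[0,0,0,0,0,0.429,1],[0,0,0,0,0,0.429,1]]], "grip_force": 15}}

```text
time_s: 1.1
tool_pos: [0.1436, 0.6336, 0.222]
tool_rot: [180.0, 0.1, 89.9]
force: [0.4, -0.3, 0.0]
grip_width: 0.0872
grasp_force: 0.0
```

Tray centre is (0.457, -0.330) with yaw about -2°, and its size checks. The tool is now aligned with tool x = +Y, y = +X, z = down. I'll take the flask first.

Request:
{"op": "servo_tool", "data": {"series": [[[-0.08,0.09,0,0,0,0,1],[-0.16,0.19,0,0,0,0,1],[-0.25,0.3,0,0,0,0,1],[-0.35,0.41,0,0,0,0,1],[-0.45,0.53,0,0,0,0,1],[-0.55,0.65,0,0,0,0,1],[-0.65,0.77,0,0,0,0,1],[-0.75,0.88,0,0,0,0,1],[-0.84,0.95,0,0,0,0,1],[-0.9,1.0,0,0,0,0,1],[-0.9,1.0,0,0,0,0,1]]]}}

```text
time_s: 2.02
tool_pos: [0.4508, 0.3548, 0.2229]
tool_rot: [179.8, 0.2, 89.4]
force: [0.7, -0.2, -0.1]
grip_width: 0.0871
grasp_force: 0.0
```

Request:
{"op": "servo_tool", "data": {"series": [[[0,0,0,0,0,0,1],[0,0,0,0,0,0,1],[0,0,0,0,0,0,1]]]}}

```text
time_s: 2.27
tool_pos: [0.4423, 0.3657, 0.2223]
tool_rot: [-179.9, -0.0, 90.2]
force: [-0.2, 0.4, 0.3]
grip_width: 0.087
grasp_force: 0.0
```

Request:
{"op": "servo_tool", "data": {"series": [[[-0.05,0.07,0,0,0,0,1],[-0.12,0.16,0,0,0,0,1],[-0.2,0.27,0,0,0,0,1],[-0.28,0.39,0,0,0,0,1],[-0.36,0.5,0.03,0,0,0,1],[-0.43,0.59,0.07,0,0,0,1],[-0.48,0.66,0.1,0,0,0,1],[-0.5,0.69,0.13,0,0,0,1],[-0.507,0.702,0.15,0,0,0,1],[-0.507,0.702,0.15,0,0,0,1],[-0.507,0.702,0.15,0,0,0,1],[-0.507,0.702,0.15,0,0,0,1]]]}}

```text
time_s: 3.27
tool_pos: [0.6531, 0.2151, 0.1782]
tool_rot: [-180.0, -0.1, 90.2]
force: [0.1, 0.2, 0.1]
grip_width: 0.0867
grasp_force: 0.0
```

Request:
{"op": "servo_tool", "data": {"series": [[[0,0,0.06,0,0,0,0.8],[0,0,0.14,0,0,0,0.7],[0,0,0.22,0,0,0,0.6],[0,0,0.3,0,0,0,0.6],[0,0,0.36,0,0,0,0.6],[0,0,0.395,0,0,0,0.6],[0,0,0.407,0,0,0,0.6],[0,0,0.407,0,0,0,0.6],[0,0,0.407,0,0,0,0.6],[0,0,0.407,0,0,0,0.6]]]}}

```text
time_s: 4.1
tool_pos: [0.6554, 0.2126, 0.0574]
tool_rot: [179.8, -0.1, 90.0]
force: [0.1, -0.5, -0.2]
grip_width: 0.0526
grasp_force: 0.0
```

```bash
python3 - <<'E'
from h import *
from cell import eyes
c=eyes.read_camera("side"); u,v=map(int,proj(c,[.654,.212,.06])); print(u,v)
f=c["frame"][max(0,v-90):v+90,max(0,u-90):u+90,::-1]; cv2.imwrite("pics/f1.png",cv2.resize(f,None,fx=3,fy=3))
E
```

```text
315 119
```

View pics/f1.png

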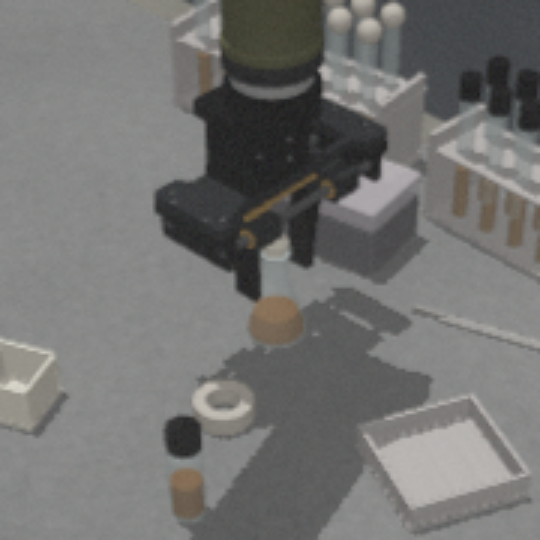

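The flask neck at crop (275,260) lies between the two fingers, which are clear of the purple box and ring. Closing.

Request:
{"op": "servo_tool", "data": {"series": [[[0,0,0,0,0,0,0.4],[0,0,0,0,0,0,0.3],[0,0,0,0,0,0,0.2],[0,0,0,0,0,0,0.1],[0,0,0,0,0,0,0.1],[0,0,0,0,0,0,0.1]]], "grip_force": 15}}

```text
time_s: 4.65
tool_pos: [0.6548, 0.212, 0.0558]
tool_rot: [179.9, -0.0, 90.0]
force: [-0.2, 0.8, -0.7]
grip_width: 0.022
grasp_force: 14.9
```

Request:
{"op": "servo_tool", "data": {"series": [[[0,0,-0.03,0,0,0,0.1],[0,0,-0.08,0,0,0,0.1],[0,0,-0.13,0,0,0,0.1],[-0.04,-0.01,-0.17,0,0,0,0.1],[-0.11,-0.02,-0.19,0,0,0,0.1],[-0.2,-0.035,-0.2,0,0,0,0.1],[-0.3,-0.055,-0.2,0,0,0,0.1],[-0.41,-0.075,-0.2,0,0,0,0.1],[-0.52,-0.09,-0.2,0,0,0,0.1],[-0.61,-0.11,-0.2,0,0,0,0.1],[-0.68,-0.12,-0.2,0,0,0,0.1],[-0.71,-0.125,-0.2,0,0,0,0.1]]]}}

```text
time_s: 5.65
tool_pos: [0.6156, -0.007, 0.1162]
tool_rot: [-180.0, 0.1, 89.7]
force: [-0.9, -0.3, -0.6]
grip_width: 0.0219
grasp_force: 14.9
```

Request:
{"op": "servo_tool", "data": {"series": [[[0,0,0,0,0,0,0.1],[0,0,0,0,0,0,0.1],[0,0,0.03,0,0,0,0.1],[0,0,0.07,0,0,0,0.1],[0,0,0.11,0,0,0,0.1],[0,0,0.14,0,0,0,0.1],[0,0,0.16,0,0,0,0.1],[0,0,0.17,0,0,0,0.1],[0,0,0.175,0,0,0,0.1],[0,0,0.175,0,0,0,0.1],[0,0,0.175,0,0,0,0.1]]]}}

```text
time_s: 6.57
tool_pos: [0.6173, -0.0011, 0.0634]
tool_rot: [180.0, -0.0, 90.0]
force: [0.9, 0.0, -0.6]
grip_width: 0.0218
grasp_force: 14.9
```

Request:
{"op": "servo_tool", "data": {"series": [[[0,0,0.004,0,0,0,0.1],[0,0,0.008,0,0,0,0.1],[0,0,0.011,0,0,0,0.1],[0,0,0.012,0,0,0,0.1],[0,0,0.012,0,0,0,0.1],[0,0,0.012,0,0,0,0.1]]]}}

```text
time_s: 7.07
tool_pos: [0.6169, -0.001, 0.0594]
tool_rot: [180.0, -0.0, 90.0]
force: [-1.7, 0.2, -1.1]
grip_width: 0.0217
grasp_force: 14.9
```

Request:
{"op": "servo_tool", "data": {"series": [[[0,0,0.003,0,0,0,0.1],[0,0,0.006,0,0,0,0.1],[0,0,0.006,0,0,0,0.1],[0,0,0.006,0,0,0,0.1]]]}}

```text
time_s: 7.4
tool_pos: [0.6172, -0.001, 0.0592]
tool_rot: [180.0, -0.0, 90.0]
force: [-3.6, 0.6, 7.6]
grip_width: 0.022
grasp_force: 15.0
```

Contact is felt at +7.6 N, so I'll release and rise.

Request:
{"op": "servo_tool", "data": {"series": [[[0,0,-0.002,0,0,0,0.2],[0,0,-0.003,0,0,0,0.3],[0,0,-0.003,0,0,0,0.4],[0,0,-0.003,0,0,0,0.5],[0,0,-0.003,0,0,0,0.6],[0,0,-0.04,0,0,0,0.6],[0,0,-0.1,0,0,0,0.6],[0,0,-0.18,0,0,0,0.6],[0,0,-0.26,0,0,0,0.6],[0,0,-0.31,0,0,0,0.6],[0,0,-0.33,0,0,0,0.6]]]}}

```text
time_s: 8.32
tool_pos: [0.6187, -0.0013, 0.1603]
tool_rot: [179.7, -0.0, 90.0]
force: [1.5, 0.1, 0.6]
grip_width: 0.0519
grasp_force: 0.0
```

Request:
{"op": "servo_tool", "data": {"series": [[[0.02,-0.03,0,0,0,0,0.6],[0.06,-0.09,0,0,0,0,0.6],[0.12,-0.17,0,0,0,0,0.6],[0.18,-0.26,0,0,0,0,0.6],[0.24,-0.35,0,0,0,0,0.6],[0.3,-0.43,0,0,0,0,0.6],[0.34,-0.49,0,0,0,0,0.6],[0.365,-0.525,0,0,0,0,0.6],[0.377,-0.543,0,0,0,0,0.6],[0.377,-0.543,0,0,0,0,0.6],[0.377,-0.543,0,0,0,0,0.6]]]}}

```text
time_s: 9.23
tool_pos: [0.4538, 0.1118, 0.1561]
tool_rot: [-180.0, 0.0, 90.0]
force: [0.6, -0.6, -0.3]
grip_width: 0.0522
grasp_force: 0.0
```

Request:
{"op": "servo_tool", "data": {"series": [[[0,0,0.04,0,0,0,0.6],[0,0,0.1,0,0,0,0.6],[0,0,0.18,0,0,0,0.6],[0,0,0.26,0,0,0,0.6],[0,0,0.33,0,0,0,0.6],[0,0,0.37,0,0,0,0.6],[0,0,0.38,0,0,0,0.6],[0,0,0.38,0,0,0,0.6],[0,0,0.38,0,0,0,0.6]]]}}

```text
time_s: 9.98
tool_pos: [0.4549, 0.1115, 0.043]
tool_rot: [180.0, 0.0, 89.9]
force: [1.0, 0.0, 0.9]
grip_width: 0.0519
grasp_force: 0.0
```

```bash
python3 - <<'E'
from h import *
from cell import eyes
c=eyes.read_camera("side"); cv2.imwrite("pics/s2.png",cv2.resize(c["frame"][60:300,150:500,::-1],None,fx=2,fy=2))
E
```

```text
(no output)
```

View pics/s2.png

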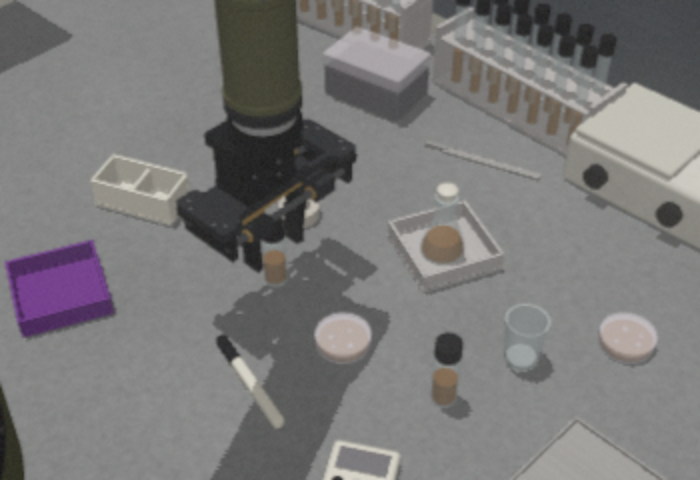

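The flask stands upright in the bin (crop 443,225), and bottle 1 (crop 275,265) is between the fingers.

Request:
{"op": "servo_tool", "data": {"series": [[[0,0,0,0,0,0,0.45],[0,0,0,0,0,0,0.35],[0,0,0,0,0,0,0.25],[0,0,0,0,0,0,0.15],[0,0,0,0,0,0,0.15],[0,0,0,0,0,0,0.15]]], "grip_force": 15}}

```text
time_s: 10.53
tool_pos: [0.4542, 0.1122, 0.0429]
tool_rot: [180.0, -0.0, 90.0]
force: [-0.6, 0.6, 1.2]
grip_width: 0.0273
grasp_force: 15.0
```

Request:
{"op": "servo_tool", "data": {"series": [[[0,0,-0.03,0,0,0,0.15],[0,0,-0.08,0,0,0,0.15],[0,0,-0.13,0,0,0,0.15],[0.03,0,-0.17,0,0,0,0.15],[0.1,-0.01,-0.2,0,0,0,0.15],[0.2,-0.02,-0.2,0,0,0,0.15],[0.31,-0.035,-0.2,0,0,0,0.15],[0.43,-0.05,-0.2,0,0,0,0.15],[0.55,-0.065,-0.2,0,0,0,0.15],[0.66,-0.08,-0.2,0,0,0,0.15],[0.74,-0.09,-0.2,0,0,0,0.15],[0.79,-0.097,-0.2,0,0,0,0.15]]]}}

```text
time_s: 11.53
tool_pos: [0.4235, 0.3526, 0.103]
tool_rot: [-180.0, -0.1, 90.2]
force: [-0.9, 0.1, -0.6]
grip_width: 0.0271
grasp_force: 15.0
```

Request:
{"op": "servo_tool", "data": {"series": [[[0,0,0,0,0,0,0.15],[0,0,0,0,0,0,0.15],[0,0,0,0,0,0,0.15],[0,0,0,0,0,0,0.15]]]}}

```text
time_s: 11.87
tool_pos: [0.4256, 0.347, 0.1027]
tool_rot: [180.0, 0.0, 89.9]
force: [0.7, -0.5, -0.2]
grip_width: 0.0275
grasp_force: 15.0
```

```bash
python3 - <<'E'
from h import *
from cell import eyes
c=eyes.read_camera("side"); cv2.imwrite("pics/s3.png",cv2.resize(c["frame"][60:220,130:340,::-1],None,fx=3,fy=3))
E
```

```text
(no output)
```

View pics/s3.png

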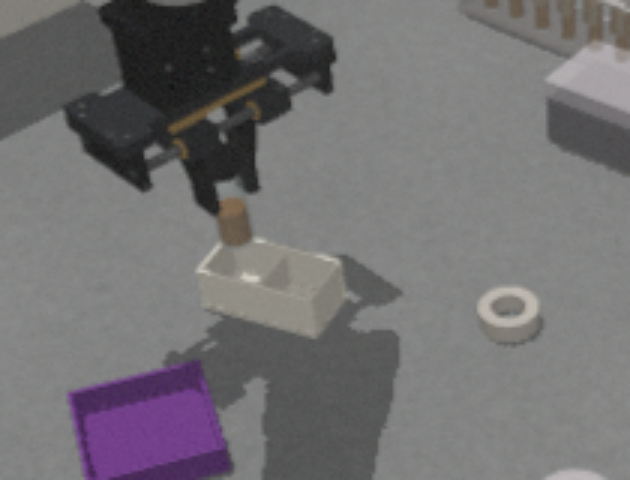

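The bottle's foot (crop 235,240) hangs above the far cell. Lowering.

Request:
{"op": "servo_tool", "data": {"series": [[[0,0,0.02,0,0,0,0.15],[0,0,0.05,0,0,0,0.15],[0,0,0.08,0,0,0,0.15],[0,0,0.11,0,0,0,0.15],[0,0,0.14,0,0,0,0.15],[0,0,0.16,0,0,0,0.15],[0,0,0.17,0,0,0,0.15],[0,0,0.178,0,0,0,0.15],[0,0,0.184,0,0,0,0.15],[0,0,0.186,0,0,0,0.15],[0,0,0.186,0,0,0,0.15]]]}}

```text
time_s: 12.83
tool_pos: [0.425, 0.3492, 0.047]
tool_rot: [180.0, -0.0, 90.0]
force: [0.7, -0.8, -0.3]
grip_width: 0.0274
grasp_force: 15.0
```

Request:
{"op": "servo_tool", "data": {"series": [[[0,0,0.003,0,0,0,0.15],[0,0,0.005,0,0,0,0.15],[0,0,0.005,0,0,0,0.15]]]}}

```text
time_s: 13.08
tool_pos: [0.4255, 0.3496, 0.0467]
tool_rot: [179.9, -0.1, 90.0]
force: [-1.6, -1.5, 6.7]
grip_width: 0.0272
grasp_force: 15.0
```

Request:
{"op": "servo_tool", "data": {"series": [[[0,0,-0.003,0,0,0,0.25],[0,0,-0.004,0,0,0,0.35],[0,0,-0.004,0,0,0,0.45],[0,0,-0.004,0,0,0,0.55],[0,0,-0.004,0,0,0,0.6],[0,0,-0.04,0,0,0,0.6],[0,0,-0.1,0,0,0,0.6],[0,0,-0.18,0,0,0,0.6],[0,0,-0.27,0,0,0,0.6],[0,0,-0.34,0,0,0,0.6],[0,0,-0.38,0,0,0,0.6],[0,0,-0.38,0,0,0,0.6]]]}}

```text
time_s: 14.08
tool_pos: [0.4264, 0.3504, 0.1629]
tool_rot: [179.8, -0.3, 90.0]
force: [-0.7, -0.3, -0.1]
grip_width: 0.0519
grasp_force: 0.0
```

Request:
{"op": "servo_tool", "data": {"series": [[[-0.03,0.01,0,0,0,0,0.6],[-0.08,0.02,0,0,0,0,0.6],[-0.16,0.03,0,0,0,0,0.6],[-0.26,0.04,0,0,0,0,0.6],[-0.36,0.05,0,0,0,0,0.6],[-0.46,0.06,0,0,0,0,0.6],[-0.55,0.07,0,0,0,0,0.6],[-0.64,0.08,0,0,0,0,0.6],[-0.72,0.09,0,0,0,0,0.6],[-0.8,0.1,0,0,0,0,0.6]]]}}

```text
time_s: 14.92
tool_pos: [0.4535, 0.1055, 0.1574]
tool_rot: [-179.8, 0.1, 89.9]
force: [0.3, 0.3, -0.6]
grip_width: 0.0521
grasp_force: 0.0
```

Request:
{"op": "servo_tool", "data": {"series": [[[-0.08,0,0,0,0,0,0.6],[-0.17,0,0,0,0,0,0.6],[-0.27,0,0,0,0,0,0.6],[-0.38,0,0,0,0,0,0.6],[-0.49,-0.01,0,0,0,0,0.6],[-0.6,-0.01,0,0,0,0,0.6],[-0.69,-0.015,0,0,0,0,0.6],[-0.76,-0.015,0,0,0,0,0.6],[-0.8,-0.015,0,0,0,0,0.6],[-0.812,-0.015,0,0,0,0,0.6],[-0.812,-0.015,0,0,0,0,0.6],[-0.812,-0.015,0,0,0,0,0.6]]]}}

```text
time_s: 15.92
tool_pos: [0.4495, -0.1342, 0.1583]
tool_rot: [-179.9, -0.0, 90.0]
force: [0.3, 0.2, -0.2]
grip_width: 0.0521
grasp_force: 0.0
```

Request:
{"op": "servo_tool", "data": {"series": [[[0,0,0.04,0,0,0,0.6],[0,0,0.1,0,0,0,0.6],[0,0,0.18,0,0,0,0.6],[0,0,0.26,0,0,0,0.6],[0,0,0.33,0,0,0,0.6],[0,0,0.375,0,0,0,0.6],[0,0,0.389,0,0,0,0.6],[0,0,0.389,0,0,0,0.6],[0,0,0.389,0,0,0,0.6]]]}}

```text
time_s: 16.67
tool_pos: [0.4507, -0.134, 0.0428]
tool_rot: [180.0, -0.0, 90.1]
force: [0.3, 0.1, 0.1]
grip_width: 0.0523
grasp_force: 0.0
```

Request:
{"op": "servo_tool", "data": {"series": [[[0,0,0,0,0,0,0.45],[0,0,0,0,0,0,0.35],[0,0,0,0,0,0,0.25],[0,0,0,0,0,0,0.15],[0,0,0,0,0,0,0.15],[0,0,0,0,0,0,0.15]]], "grip_force": 15}}

```text
time_s: 17.17
tool_pos: [0.4509, -0.1346, 0.043]
tool_rot: [179.9, -0.0, 90.0]
force: [0.1, -0.1, 2.0]
grip_width: 0.0278
grasp_force: 15.0
```

Request:
{"op": "servo_tool", "data": {"series": [[[0,0,-0.03,0,0,0,0.15],[0,0,-0.08,0,0,0,0.15],[0,0,-0.13,0,0,0,0.15],[0.02,0,-0.17,0,0,0,0.15],[0.07,0,-0.19,0,0,0,0.15],[0.15,0,-0.2,0,0,0,0.15],[0.25,0,-0.2,0,0,0,0.15],[0.35,0,-0.2,0,0,0,0.15],[0.45,0,-0.2,0,0,0,0.15],[0.55,0,-0.2,0,0,0,0.15],[0.65,0,-0.2,0,0,0,0.15],[0.74,0,-0.2,0,0,0,0.15]]]}}

```text
time_s: 18.17
tool_pos: [0.4502, 0.0893, 0.1032]
tool_rot: [180.0, -0.0, 90.0]
force: [-0.3, 0.4, -0.7]
grip_width: 0.028
grasp_force: 15.0
```

Request:
{"op": "servo_tool", "data": {"series": [[[0.1,0,0,0,0,0,0.15],[0.2,0,0,0,0,0,0.15],[0.3,-0.01,0,0,0,0,0.15],[0.39,-0.01,0,0,0,0,0.15],[0.47,-0.02,0,0,0,0,0.15],[0.54,-0.02,0,0,0,0,0.15],[0.6,-0.025,0,0,0,0,0.15],[0.65,-0.025,0,0,0,0,0.15],[0.69,-0.025,0,0,0,0,0.15],[0.71,-0.025,0,0,0,0,0.15],[0.718,-0.025,0,0,0,0,0.15],[0.718,-0.025,0,0,0,0,0.15]]]}}

```text
time_s: 19.17
tool_pos: [0.443, 0.3025, 0.1025]
tool_rot: [-180.0, 0.0, 90.0]
force: [-0.0, -0.5, 0.1]
grip_width: 0.0276
grasp_force: 15.0
```

```bash
python3 - <<'E'
from h import *
from cell import eyes
c=eyes.read_camera("side"); cv2.imwrite("pics/s4.png",cv2.resize(c["frame"][60:220,130:340,::-1],None,fx=3,fy=3))
E
```

```text
(no output)
```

View pics/s4.png

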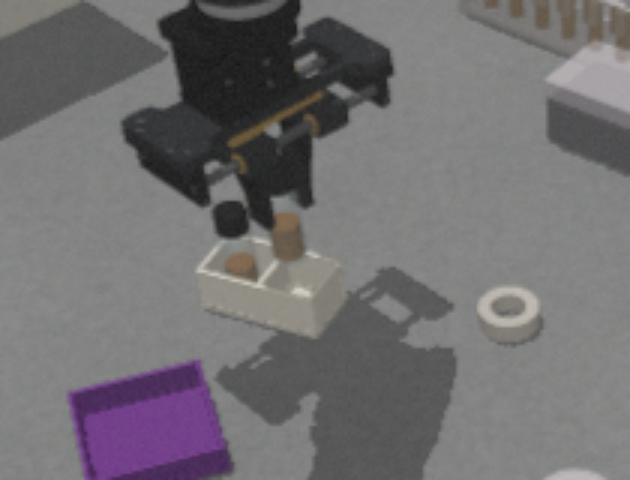

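Bottle 1 stands in the far cell (crop 240,265), and bottle 2's foot (288,255) hangs over the near one. Lowering.

Request:
{"op": "servo_tool", "data": {"series": [[[0,0,0.02,0,0,0,0.15],[0,0,0.05,0,0,0,0.15],[0,0,0.08,0,0,0,0.15],[0,0,0.11,0,0,0,0.15],[0,0,0.14,0,0,0,0.15],[0,0,0.16,0,0,0,0.15],[0,0,0.17,0,0,0,0.15],[0,0,0.178,0,0,0,0.15],[0,0,0.184,0,0,0,0.15],[0,0,0.186,0,0,0,0.15],[0,0,0.186,0,0,0,0.15]]]}}

```text
time_s: 20.13
tool_pos: [0.4431, 0.303, 0.0471]
tool_rot: [180.0, -0.0, 90.0]
force: [0.7, -0.3, -1.4]
grip_width: 0.0277
grasp_force: 15.0
```

Request:
{"op": "servo_tool", "data": {"series": [[[0,0,0.003,0,0,0,0.15],[0,0,0.005,0,0,0,0.15],[0,0,0.005,0,0,0,0.15]]]}}

```text
time_s: 20.38
tool_pos: [0.4435, 0.3033, 0.0468]
tool_rot: [179.9, -0.1, 90.0]
force: [-1.2, -2.2, 7.2]
grip_width: 0.0276
grasp_force: 15.0
```

Request:
{"op": "servo_tool", "data": {"series": [[[0,0,-0.003,0,0,0,0.25],[0,0,-0.004,0,0,0,0.35],[0,0,-0.004,0,0,0,0.45],[0,0,-0.004,0,0,0,0.55],[0,0,-0.004,0,0,0,0.6],[0,0,-0.04,0,0,0,0.6],[0,0,-0.1,0,0,0,0.6],[0,0,-0.18,0,0,0,0.6],[0,0,-0.27,0,0,0,0.6],[0,0,-0.34,0,0,0,0.6],[0,0,-0.38,0,0,0,0.8],[0,0,-0.38,0,0,0,1]]]}}

```text
time_s: 21.38
tool_pos: [0.4445, 0.304, 0.1627]
tool_rot: [179.8, -0.2, 90.0]
force: [0.4, -0.0, 0.2]
grip_width: 0.059
grasp_force: 0.0
```

Request:
{"op": "servo_tool", "data": {"series": [[[-0.03,0,0,0,0,0,1],[-0.09,0,0,0,0,0,1],[-0.17,0,0,0,0,0,1],[-0.27,-0.005,0,0,0,0,1],[-0.38,-0.005,0,0,0,0,1],[-0.49,-0.01,0,0,0,0,1],[-0.6,-0.01,0,0,0,0,1],[-0.71,-0.015,0,0,0,0,1],[-0.81,-0.02,0,0,0,0,1],[-0.89,-0.02,0,0,0,0,1],[-0.95,-0.025,0,0,0,0,1],[-0.99,-0.025,0,0,0,0,1]]]}}

```text
time_s: 22.38
tool_pos: [0.4332, 0.0021, 0.1575]
tool_rot: [-179.8, 0.0, 89.8]
force: [0.4, 1.1, 0.7]
grip_width: 0.087
grasp_force: 0.0
```

Request:
{"op": "servo_tool", "data": {"series": [[[-0.035,0,0,0,0,0,1],[-0.053,0,0.02,0,0,0,1],[-0.053,0,0.07,0,0,0,1],[-0.053,0,0.14,0,0,0,1],[-0.053,0,0.21,0,0,0,1],[-0.053,0,0.28,0,0,0,1],[-0.053,0,0.34,0,0,0,1],[-0.053,0,0.38,0,0,0,1],[-0.053,0,0.4,0,0,0,1],[-0.053,0,0.4,0,0,0,1],[-0.053,0,0.4,0,0,0,1]]]}}

```text
time_s: 23.3
tool_pos: [0.4353, -0.0099, 0.0391]
tool_rot: [-180.0, 0.0, 90.1]
force: [-0.1, -0.8, -0.0]
grip_width: 0.087
grasp_force: 0.0
```

```bash
python3 - <<'E'
from h import *
from cell import eyes
c=eyes.read_camera("side"); cv2.imwrite("pics/s5.png",cv2.resize(c["frame"][60:300,150:500,::-1],None,fx=2,fy=2))
E
```

```text
(no output)
```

View pics/s5.png

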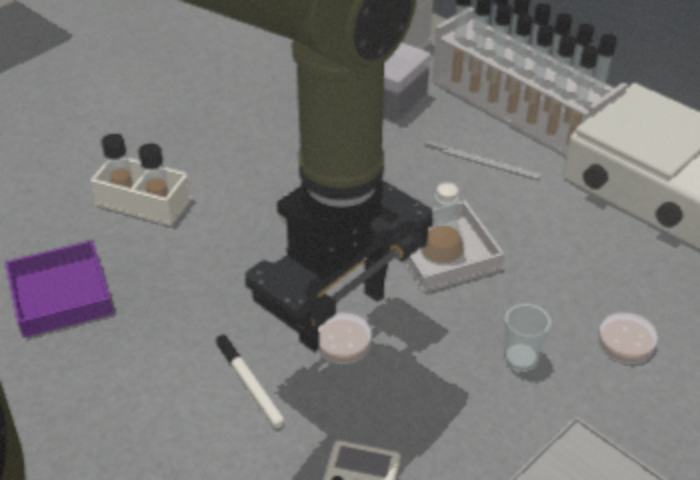

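Both bottles stand in the rack (crop 120,175 and 155,185). The dish (345,335) lies between the open fingers. Descending and closing.

Request:
{"op": "servo_tool", "data": {"series": [[[0,0,0.03,0,0,0,1],[0,0,0.06,0,0,0,1],[0,0,0.09,0,0,0,1],[0,0,0.11,0,0,0,1],[0,0,0.12,0,0,0,1],[0,0,0.12,0,0,0,0.9],[0,0,0.12,0,0,0,0.8],[0,0,0.12,0,0,0,0.7],[0,0,0.12,0,0,0,0.6],[0,0,0.12,0,0,0,0.5],[0,0,0.12,0,0,0,0.5]]], "grip_force": 12}}

```text
time_s: 24.27
tool_pos: [0.4358, -0.01, 0.0036]
tool_rot: [180.0, -0.0, 90.0]
force: [-0.3, -1.2, 0.6]
grip_width: 0.0598
grasp_force: 12.0
```

Request:
{"op": "servo_tool", "data": {"series": [[[0,0,-0.03,0,0,0,0.5],[0,0,-0.08,0,0,0,0.5],[0,0,-0.14,0,0,0,0.5],[-0.02,0,-0.18,0,0,0,0.5],[-0.07,0,-0.2,0,0,0,0.5],[-0.14,0,-0.2,0,0,0,0.5],[-0.22,0,-0.2,0,0,0,0.5],[-0.31,0,-0.2,0,0,0,0.5],[-0.4,0,-0.2,0,0,0,0.5],[-0.49,0.01,-0.2,0,0,0,0.5],[-0.58,0.02,-0.2,0,0,0,0.5],[-0.67,0.03,-0.2,0,0,0,0.5]]]}}

```text
time_s: 25.27
tool_pos: [0.4447, -0.2121, 0.0641]
tool_rot: [179.9, -0.0, 90.0]
force: [0.9, 0.9, -0.1]
grip_width: 0.0596
grasp_force: 12.0
```

Request:
{"op": "servo_tool", "data": {"series": [[[-0.09,0.01,0,0,0,0,0.5],[-0.18,0.015,0,0,0,0,0.5],[-0.27,0.02,0,0,0,0,0.5],[-0.35,0.03,0,0,0,0,0.5],[-0.42,0.038,0,0,0,0,0.5],[-0.47,0.038,0,0,0,0,0.5],[-0.51,0.038,0,0,0,0,0.5],[-0.53,0.038,0,0,0,0,0.5],[-0.53,0.038,0,0,0,0,0.5],[-0.53,0.038,0,0,0,0,0.5],[-0.53,0.038,0.04,0,0,0,0.5],[-0.53,0.038,0.08,0,0,0,0.5]]]}}

```text
time_s: 26.27
tool_pos: [0.4569, -0.3689, 0.0389]
tool_rot: [179.9, -0.0, 90.1]
force: [-0.2, -0.3, -0.6]
grip_width: 0.0595
grasp_force: 12.0
```

```bash
python3 - <<'E'
from h import *
from cell import eyes,get_obs
print(get_obs()["tool_pos"],get_obs()["grip_width"])
c=eyes.read_camera("side"); cv2.imwrite("pics/s6.png",cv2.resize(c["frame"][140:400,300:640,::-1],None,fx=2,fy=2))
E
```

```text
[ 0.45690536 -0.36894033  0.03885785] 0.059533142771222874
```

View pics/s6.png

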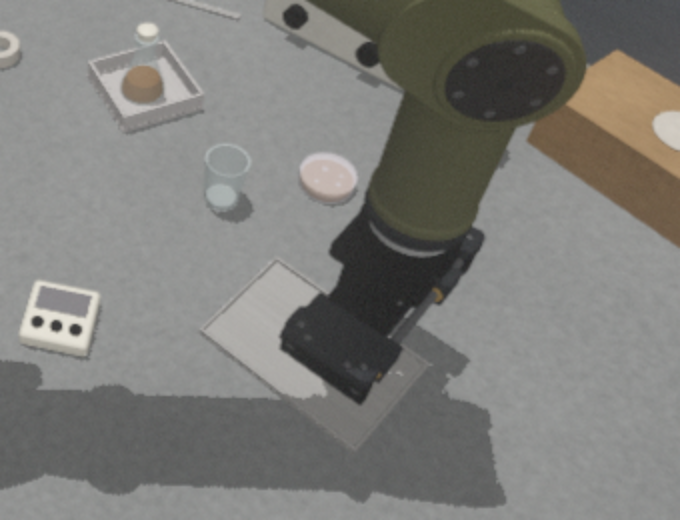

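The gripper is above the right half of the tray (crop 340,360). Lowering.

Request:
{"op": "servo_tool", "data": {"series": [[[0,0,0.02,0,0,0,0.5],[0,0,0.045,0,0,0,0.5],[0,0,0.07,0,0,0,0.5],[0,0,0.085,0,0,0,0.5],[0,0,0.095,0,0,0,0.5],[0,0,0.102,0,0,0,0.5],[0,0,0.107,0,0,0,0.5],[0,0,0.109,0,0,0,0.5],[0,0,0.109,0,0,0,0.5],[0,0,0.109,0,0,0,0.5]]]}}

```text
time_s: 27.15
tool_pos: [0.4561, -0.3703, 0.0068]
tool_rot: [180.0, 0.0, 90.0]
force: [-0.2, 0.5, 1.0]
grip_width: 0.0597
grasp_force: 12.0
```

Request:
{"op": "servo_tool", "data": {"series": [[[0,0,0.003,0,0,0,0.5],[0,0,0.005,0,0,0,0.5],[0,0,0.005,0,0,0,0.5]]]}}

```text
time_s: 27.4
tool_pos: [0.4562, -0.3703, 0.0065]
tool_rot: [179.9, -0.0, 90.0]
force: [-2.8, 2.4, 11.4]
grip_width: 0.0595
grasp_force: 12.0
```

Request:
{"op": "servo_tool", "data": {"series": [[[0,0,-0.003,0,0,0,0.7],[0,0,-0.004,0,0,0,0.75],[0,0,-0.004,0,0,0,0.78],[0,0,-0.004,0,0,0,0.78],[0,0,-0.004,0,0,0,0.78],[0,0,-0.03,0,0,0,0.78],[0,0,-0.08,0,0,0,0.8],[0,0,-0.15,0,0,0,0.9],[0,0,-0.23,0,0,0,1],[0,0,-0.3,0,0,0,1],[0,0,-0.33,0,0,0,1],[0,0,-0.33,0,0,0,1]]]}}

```text
time_s: 28.4
tool_pos: [0.4574, -0.3715, 0.1073]
tool_rot: [179.7, 0.1, 90.0]
force: [-0.0, -0.8, -0.1]
grip_width: 0.0858
grasp_force: 0.0
```

Request:
{"op": "servo_tool", "data": {"series": [[[0.03,0.04,0,0,0,0,1],[0.08,0.11,0,0,0,0,1],[0.15,0.2,0,0,0,0,1],[0.23,0.3,0,0,0,0,1],[0.31,0.41,0,0,0,0,1],[0.38,0.5,0,0,0,0,1],[0.43,0.56,0,0,0,0,1],[0.46,0.6,0,0,0,0,1],[0.47,0.613,0,0,0,0,1],[0.47,0.613,0.05,0,0,0,1],[0.47,0.613,0.11,0,0,0,1],[0.47,0.613,0.16,0,0,0,1]]]}}

```text
time_s: 29.4
tool_pos: [0.6373, -0.2311, 0.054]
tool_rot: [-179.9, 0.0, 89.8]
force: [-1.5, -0.2, 0.1]
grip_width: 0.0871
grasp_force: 0.0
```

```bash
python3 - <<'E'
from h import *
from cell import eyes
for n in("top","side"):
    c=eyes.read_camera(n); np.savez(f"{n}1.npz",**c)
    if n=="side": cv2.imwrite("pics/s7.png",cv2.resize(c["frame"][140:400,300:640,::-1],None,fx=2,fy=2))
E
```

```text
(no output)
```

View pics/s7.png

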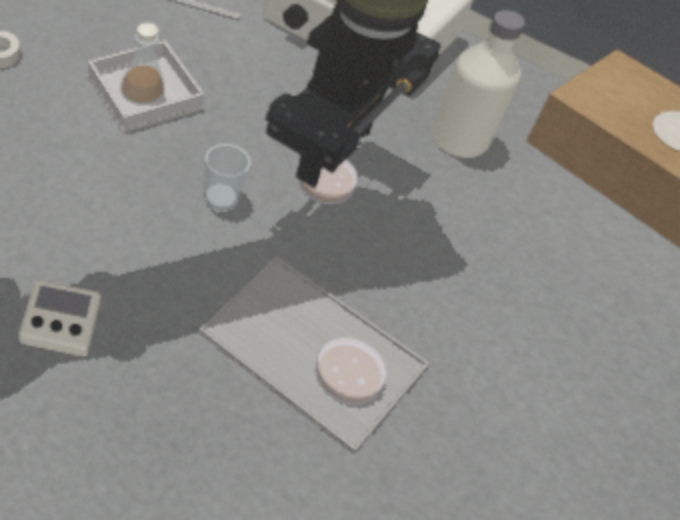

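Dish 1 lies flat in the tray's right half (crop 350,370). The second dish is between the fingers (330,180), clear of the beaker and white bottle.

Request:
{"op": "servo_tool", "data": {"series": [[[0,0,0.01,0,0,0,1],[0,0,0.05,0,0,0,1],[0,0,0.1,0,0,0,1],[0,0,0.14,0,0,0,1],[0,0,0.165,0,0,0,1],[0,0,0.176,0,0,0,1],[0,0,0.176,0,0,0,0.9],[0,0,0.176,0,0,0,0.8],[0,0,0.176,0,0,0,0.7],[0,0,0.176,0,0,0,0.6],[0,0,0.176,0,0,0,0.5],[0,0,0.176,0,0,0,0.5]]], "grip_force": 12}}

```text
time_s: 30.5
tool_pos: [0.6404, -0.2292, 0.004]
tool_rot: [179.9, 0.0, 90.0]
force: [0.4, -0.1, 1.2]
grip_width: 0.0592
grasp_force: 12.0
```

Request:
{"op": "servo_tool", "data": {"series": [[[0,0,-0.03,0,0,0,0.5],[0,0,-0.08,0,0,0,0.5],[0,0,-0.14,0,0,0,0.5],[-0.02,-0.02,-0.18,0,0,0,0.5],[-0.06,-0.07,-0.2,0,0,0,0.5],[-0.11,-0.14,-0.2,0,0,0,0.5],[-0.15,-0.23,-0.2,0,0,0,0.5],[-0.18,-0.32,-0.2,0,0,0,0.5],[-0.195,-0.41,-0.2,0,0,0,0.5],[-0.203,-0.49,-0.2,0,0,0,0.5],[-0.203,-0.55,-0.2,0,0,0,0.5],[-0.203,-0.59,-0.2,0,0,0,0.5]]]}}

```text
time_s: 31.5
tool_pos: [0.4584, -0.2914, 0.0631]
tool_rot: [-179.9, -0.1, 89.8]
force: [0.4, -0.5, 0.2]
grip_width: 0.0598
grasp_force: 12.0
```

Request:
{"op": "servo_tool", "data": {"series": [[[0,-0.012,0,0,0,0,0.5],[0,-0.015,0,0,0,0,0.5],[0,-0.015,0,0,0,0,0.5],[0,-0.015,0.03,0,0,0,0.5],[0,-0.015,0.07,0,0,0,0.5],[0,-0.015,0.11,0,0,0,0.5],[0,-0.015,0.14,0,0,0,0.5],[0,-0.015,0.16,0,0,0,0.5],[0,-0.015,0.17,0,0,0,0.5],[0,-0.015,0.17,0,0,0,0.5]]]}}

```text
time_s: 32.33
tool_pos: [0.4576, -0.2898, 0.0111]
tool_rot: [-179.9, -0.0, 90.0]
force: [-0.4, 0.2, 0.1]
grip_width: 0.06
grasp_force: 12.0
```

Request:
{"op": "servo_tool", "data": {"series": [[[0,0,0.005,0,0,0,0.5],[0,0,0.01,0,0,0,0.5],[0,0,0.015,0,0,0,0.5],[0,0,0.019,0,0,0,0.5],[0,0,0.021,0,0,0,0.5],[0,0,0.023,0,0,0,0.5],[0,0,0.023,0,0,0,0.5],[0,0,0.023,0,0,0,0.5]]]}}

```text
time_s: 33.0
tool_pos: [0.4586, -0.29, 0.0068]
tool_rot: [180.0, -0.1, 90.0]
force: [-2.4, 2.8, 10.3]
grip_width: 0.0599
grasp_force: 12.0
```

Request:
{"op": "servo_tool", "data": {"series": [[[0,0,-0.003,0,0,0,0.7],[0,0,-0.004,0,0,0,0.75],[0,0,-0.004,0,0,0,0.78],[0,0,-0.004,0,0,0,0.78],[0,0,-0.004,0,0,0,0.78],[0,0,-0.04,0,0,0,0.78],[0,0,-0.12,0,0,0,0.78],[0,0,-0.22,0,0,0,0.78],[0,0,-0.33,0,0,0,0.78],[0,0,-0.44,0,0,0,0.78],[0,0,-0.55,0,0,0,0.78],[0,0,-0.65,0,0,0,0.78]]]}}

```text
time_s: 34.0
tool_pos: [0.458, -0.2905, 0.203]
tool_rot: [179.9, 0.0, 90.0]
force: [1.5, 0.4, 0.4]
grip_width: 0.0677
grasp_force: 0.0
```

Request:
{"op": "servo_tool", "data": {"series": [[[-0.05,0.05,-0.05,0,0,0,0.78],[-0.12,0.12,-0.05,0,0,0,0.78],[-0.2,0.2,-0.05,0,0,0,0.78],[-0.28,0.28,-0.05,0,0,0,0.78],[-0.34,0.34,-0.05,0,0,0,0.78],[-0.38,0.38,-0.05,0,0,0,0.78],[-0.4,0.4,-0.05,0,0,0,0.78],[-0.4,0.4,-0.05,0,0,0,0.78],[-0.4,0.4,-0.05,0,0,0,0.78]]]}}

```text
time_s: 34.75
tool_pos: [0.5779, -0.4102, 0.2155]
tool_rot: [-179.9, 0.0, 90.0]
force: [-0.4, 0.2, -0.4]
grip_width: 0.0676
grasp_force: 0.0
```

```bash
python3 - <<'E'
from h import *
from cell import eyes
for n in("side","top"):
    c=eyes.read_camera(n); P=cloud(c); cv2.imwrite(f"pics/{n}9.png",c["frame"][...,::-1]); z=P[...,2]
    for nm,x,y,r,h in(("flask",.617,-.001,.03,.07),("beak",.549,-.16,.04,.04),("b1",.425,.349,.022,.06),("b2",.443,.303,.022,.06),("d2",.456,-.37,.038,.012),("d1",.4585,-.29,.038,.012)):
        m=(np.hypot(P[...,0]-x,P[...,1]-y)<r)&(z>h)&(z<.12); q=P[m]
        if len(q): print(n,nm,len(q),q.mean(0).round(3),np.round(np.percentile(q[:,2],[50,97]),3))
E
```

```text
side flask 143 [ 0.61  -0.002  0.088] [0.089 0.098]
side beak 310 [ 0.547 -0.161  0.051] [0.052 0.06 ]
side b1 168 [0.421 0.344 0.078] [0.081 0.089]
side b2 164 [0.439 0.298 0.079] [0.081 0.089]
side d2 829 [ 0.452 -0.37   0.017] [0.017 0.02 ]
side d1 727 [ 0.454 -0.291  0.017] [0.017 0.02 ]
top flask 112 [0.613 0.002 0.094] [0.096 0.1  ]
top beak 144 [ 0.549 -0.162  0.055] [0.057 0.063]
top b1 171 [0.423 0.347 0.083] [0.088 0.091]
top b2 155 [0.441 0.301 0.085] [0.088 0.091]
top d2 436 [ 0.457 -0.365  0.019] [0.019 0.022]
top d1 516 [ 0.457 -0.289  0.019] [0.019 0.022]
```

View pics/side9.png

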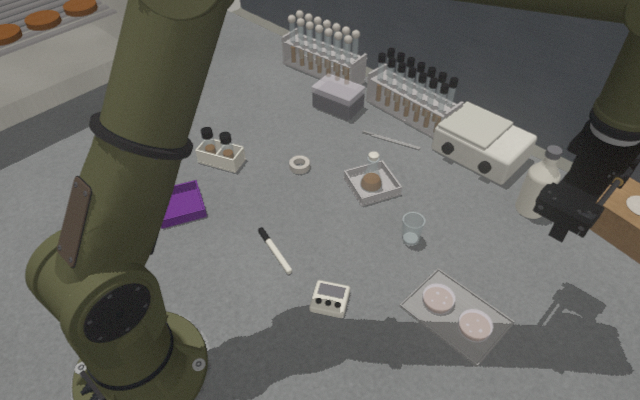

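The final picture shows both dishes flat in the tray (440,298 and 476,325), both bottles in the rack (210,150 and 228,155), the flask in the bin (372,180) and the beaker unmoved (412,230). The heights and positions measured from depth all check.

```bash
python3 -c "
from cell import env
print(env.sign_off())"
```

```text
the job is handed in; nothing more can be done
None
```

I handed the job in at about 35 s: both dishes lie flat in the tray, one bottle stands in each rack cell, the flask stands in the aluminium bin, and the beaker hasn't moved by my camera measurements; the hand-in gave no verdict.

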